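Check the latching stop button of an operator station

ROBOT

A 6-joint arm with a two-finger parallel gripper is mounted at the origin on a cart in front of the work surface, level with it; the furniture and walls round the work are solid. World frame = base frame: x ahead of the robot, y to its left, z up, the work surface at z = 0. Lengths are in m, angles in degrees, forces in N, time in s.
With the tool pointing down it reaches from about 0.25 to 0.725 m from the base axis. Payload 9.7 kg.
Tool frame: the origin (TCP) lies on the centre line of the jaws, within the pads' length; the fingertips stand bot.nose_length ahead of it and the grasp point (between the pads) lies 11 mm behind it (bot.nose_length is the distance from the TCP to the fingertips, in m); z points along the fingers, y is the line along which they close (so a half turn about z gives the same grasp; the last joint's range is limited). The gripper opens to 85 mm and grips with 20 to 120 N. Pads are 22 mm wide; open, the fingers measure 114 mm over their backs; the gripper's body (76 mm by 85 mm) begins 54 mm behind the grasp point. The pads swing forward as they close: fully open they stand 13 mm farther back than shut.
Start: joints at [-73.224, 4.979, 10.078, 95.1, 0, 90], TCP at [0.159, -0.527, 0.239] pointing down, gripper open.
Joint ranges: [-179.16, 179.16], [-48.56, 103.87], [-65.8, 70.77], [-126.05, 130.52], [-82.76, 87.17], [-180, 180]. Speed limits (degrees/s): [127.2, 127.2, 147.25, 180, 180, 180].

INTERFACE

Orientations are given as [roll, pitch, yaw] about the fixed x, y, z axes, in that order (R = Rz(yaw) Ry(pitch) Rx(roll)).
In Python, from workcell import bot gives the robot as it stands. The module is installed in compiled form; this text tells all that it offers.
- The arm moves only by the shell command python3 -m inch 'ROWS' [OPENING] [FORCE]. ROWS is JSON, a list of rows, each a list of 4 numbers: the shift along the world's x, y, z in cm, then the turn about the world's z in degrees. A call has exactly 8 rows; each row is the pose to reach, as a shift and turn from the pose commanded when the call began; what a row does not reach only later rows make up. A row lasts 1/8 s, in which the tool goes at most 62.5 mm and 10.7 degrees, less where a joint would pass 70% of its speed; a pose out of reach is approached as far as the arm can. A call with a gripper value outside its range is refused whole. OPENING is the finger opening in cm, from 0 to 8.54, set as the call begins (- or left out, the last holds). The fingers move at their own pace and stop on an object; FORCE is the grip in N (left out, the last holds). Time passes only in rows, so rows that repeat a pose let the fingers close, or fill a call up. It gives the time, the measured TCP pose, the force, the opening and the grip force at its end, in the units of the state.
- bot.get_obs(): the state, without advancing time (a new reading comes with each control period).
- bot.camera(name): name is "side" or "top"; returns a dict with "img" (384x512x3 uint8, red, green, blue), "fovy" (degrees; the focal length in pixels is half the picture's height over the tangent of half this angle, whatever the lens; pixels are square), "cx", "cy" (the principal point, pixels), "R" (3x3) and "t" (3): a world point X has camera coordinates R X + t. Camera axes: x right, y down, z forward; pixel columns grow to the right and rows downward; lengths in m; the calibration is good to about 2 mm. A picture is of the moment at which its call begins. There is no depth.
- bot.job_done(): hands the job in; it is judged then, once.
Trained networks look in a picture, given as the dict that the camera call returned (one of the last four; its "shot" number tells which), for a name from the list of things; names that differ only in an ending like _2 or _b are one class to them, and where a whole thing is asked for, a point or a joint stands for the part that bears it (a point fixed in the world has none). Each returns a list of dicts, best first, with "score" (0 to 1); they miss things now and then, are a little off and sometimes report something else, mostly with a low value. They report only what shows in the picture. A call takes as long as a camera call. They do not tell look-alikes from the thing itself.
- bot.find_in(thing, picture): "point" ([column, row] in pixels, amid what is visible of it).
- bot.landmark_of(thing, picture): "point" ([column, row] in pixels: a listed point, or the origin of a listed thing).
The state is a dict: "time": time; "q": joint angles; "qd": joint speeds; "joint_efforts": joint torques, N m; "ee_pos": TCP position; "tcp_rot": TCP orientation; "wrist_force": force on the tool from outside, world axes, zero at the start; "torque": the same for the moment, N m; "opening": finger opening in m; "grasp_force": force on a finger pad.
Only numpy, scipy, OpenCV 4.12 (cv2) and the standard library are available. Lean on these libraries where they do the work, as an engineer would, in place of code of your own. Each camera call takes 0.05 s, during which the arm holds its last target. There are 200 camera calls.

TASK

Check the grey operator station before it is wired: press its red mushroom stop button right in until it stays down by itself when you let go, then twist it clockwise, as its arrows show, until it springs back out; do this by pushing one of its lobes round with the fingertips, not by taking the head between the fingers. After that, and not while the stop is down, press the blue reset button fully in and let it come back. Do not lift or shove the station, do not press the green start button, and leave the screwdriver, relay and tape roll beside it where they are.

Things in the scene. Friction and masses are not known exactly. Their poses are not given: they have to be found in the camera images.
- station: Grey die-cast box 98 x 202 x 64 mm, lying loose on rubber feet, 2 to 3 kg; slides under 10 N or more of side push. Origin: centre of its underside; z up, long axis y. Controls on the lid's centre line (x = 0): red stop at y = -48 mm on a yellow disc 83 mm wide, 2 mm thick; blue reset at y = +36; green start at y = +77. Lid top at z = 64 mm.
- stop_top (a point): Centre of the top of the red stop head, on its axis; 34.5 mm above the lid when out, 26.5 when latched; moves and turns with the head, axes parallel to the station's when stop_twist = 0. The head: core 47 mm in diameter, four grip lobes along its +x, +y, -x, -y axes, each an upright round post 22 mm in diameter centred 22.5 mm from the axis, 2 to 20 mm below this point; open between lobes.
- stop_lobe (a point): Centre, half-way up, of the lobe of the red head on its -x side (22.5 mm from the axis, 12 mm below the top of the head); moves with the head. The other three lobes follow at quarter turns.
- stop_press (a joint): How far the stop button is pressed in, m: 0 out, 0.0105 bottom stop. Sprung, 3 to 6 N; at about 9 to 10 mm a pawl inside catches (6 N is enough, 15 N does no harm) and when let go it stays latched at about 0.008. It cannot be pulled out; only turning the head frees it.
- stop_twist (a joint): Turn of the stop head, rad: 0 at rest, positive clockwise seen from above, stop at 0.85, sprung back to 0 (0.02 N m rising to about 0.08 N m, 1 to 4 N on a lobe). When latched, turning past 0.5 to 0.6 frees the button and it springs up; a finger still pressed on the lobe may hold it part-way by friction until it backs off, then the head turns back to 0.
- reset_top (a point): Centre of the top of the blue reset button, a round cap 23 mm in diameter standing 12 mm above the lid in a steel collar 30 mm wide and 4 mm high.
- reset (a joint): How far the blue reset button is pressed, m: 0 out, 0.005 fully in (about 5 N); it springs back by itself.
- start_top (a point): Centre of the top of the green start button, a cap 22 mm in diameter standing 7 mm above the lid inside a steel guard ring 30 mm wide and 8 mm high; 41 mm beyond the reset button. Not to be pressed.
- start (a joint): How far the green start button is pressed, m: 0 out, 0.005 fully in; it springs back by itself.
- screwdriver: Cross-head screwdriver with a blue handle, 204 mm long, 28 mm thick, lying loose along the station's far side. Origin: centre of its underside; long axis y, blade to -y.
- relay: Grey relay with an orange top, 62 x 28 x 64 mm, standing loose off the station's left (+y) end. Origin: centre of its underside.
- tape: Roll of black tape, 55 mm in diameter, 19 mm high, lying loose in front of the station, towards the robot. Origin: centre of its underside.
Things that resemble listed ones, but are neither listed nor needed, are in the scene too. What is shaped like the relay but purple or yellow is not meant.

How it is judged (in metres and radians):
On the way, in this order (a step that is already met when the one before it is completed fails the run):
1. the stop button is in and stays in by itself, the robot touching no part of the station (value of joint stop_press above 0.007 m and contact force between each of the fingers, the arm and station below 0.2 N), for 0.2 s.
2. the stop button has been twisted free and is out again (value of joint stop_press below 0.002 m), for 0.2 s.
3. the blue reset button is pressed fully in (value of joint reset above 0.004 m), for 0.05 s.
At the end, for the whole second after the job is handed in: The stop button is out (under 1.5 mm) and its head turned back (under 0.1 rad), reset and start buttons are out (under 1 mm), the station stands flat, at rest and within 30 mm of where it started, and the screwdriver, relay and tape roll are within 30 mm of where they lay, the relay still upright (value of joint stop_press below 0.0015 m and value of joint stop_twist below 0.1 rad and value of joint each of reset, start below 0.001 m and distance of each of station, screwdriver, relay, tape from where it was at the start of the episode below 0.03 m and angle between station's own z axis and vertical below 0.05 rad and linear speed of station below 0.02 m/s and angle between relay's own z axis and vertical below 0.1 rad); the robot touches nothing.
It fails at once if the reset button is pressed (over 2.5 mm) while the stop button is still down (over 4 mm) (value of joint reset above 0.0025 m and value of joint stop_press above 0.004 m).
It fails at once if the green start button is pressed (over 2.5 mm) (value of joint start above 0.0025 m).
It fails at once if the stop head is taken between the fingers (grasp point over the head, less than 10 mm above its top) (horizontal distance between the grasp point and stop_top below 0.026 m and z of the grasp point in the frame of stop_top below 0.01 m).
It fails at once if the station is lifted, carried or shoved more than 40 mm, or tipped (distance of station from where it was at the start of the episode above 0.04 m or height (world z) of station above 0.015 m or angle between station's own z axis and vertical above 0.2 rad).
It fails at once if the screwdriver, relay or tape roll is lifted, or moved more than 40 mm (distance of any of screwdriver, relay, tape from where it was at the start of the episode above 0.04 m or height (world z) of any of screwdriver, relay, tape above 0.02 m).
It also fails if it takes over 46 s, if anything falls off the work surface, if the arm or the gripper's body presses on something with over 40 N, if the wrist force passes 120 N, or if a joint passes its speed limit or range.

## Working session

There is one attempt and no reset: what is moved stays moved. The work goes in short steps, Python scripts to look and compute and a shell command to move; the robot and the scene stay as the last step left them, time stands still between calls to the robot, and variables do not carry over. Pictures are saved under pics/ and viewed, at most 10 in all, crops included, and the job is handed in when it is done.

```bash
mkdir -p pics
cat > h.py <<'E'
import numpy as np,cv2
from workcell import bot
def K(c):
    f=c["img"].shape[0]/2/np.tan(np.radians(c["fovy"])/2)
    return np.array([[f,0,c["cx"]],[0,f,c["cy"]],[0,0,1.]])
def P(c): return K(c)@np.hstack([np.array(c["R"]),np.array(c["t"]).reshape(3,1)])
def tri(c1,p1,c2,p2):
    X=cv2.triangulatePoints(P(c1),P(c2),np.array(p1,float).reshape(2,1),np.array(p2,float).reshape(2,1)).ravel()
    return X[:3]/X[3]
def onz(c,p,z):
    R=np.array(c["R"]);t=np.array(c["t"]).ravel()
    d=R.T@np.linalg.inv(K(c))@np.array([p[0],p[1],1.]);o=-R.T@t
    return o+d*(z-o[2])/d[2]
E
python3 - <<'E'
from h import *
o=bot.get_obs();print(o["time"],o["ee_pos"],o["tcp_rot"],o["opening"],bot.nose_length)
s=bot.camera("side");t=bot.camera("top")
cv2.imwrite("pics/a.png",np.hstack([s["img"],t["img"]])[:,:,::-1][:, :]) 
cv2.imwrite("pics/s.png",s["img"][:,:,::-1]);cv2.imwrite("pics/t.png",t["img"][:,:,::-1])
for n in ["station","stop_top","stop_lobe","reset_top","start_top","screwdriver","relay","tape"]:
    a=bot.landmark_of(n,s);b=bot.landmark_of(n,t)
    print(n,[(np.round(x["point"]),round(x["score"],2)) for x in a],[(np.round(x["point"]),round(x["score"],2)) for x in b])
    if a and b: print("  ",tri(s,a[0]["point"],t,b[0]["point"]).round(4))
for c in(s,t): print(-np.array(c["R"]).T@np.array(c["t"]).ravel(),c["fovy"])
E
```

```text
0.0 [ 0.15869562 -0.5263833   0.23857832] [-1.79924225e+02 -9.90878264e-04  1.67747870e+01] 0.08576919748182131 0.008
station [(array([248., 208.]), 0.96), (array([300., 211.]), 0.3)] [(array([300., 198.]), 0.92)]
   [ 0.5352 -0.3144 -0.0066]
stop_top [(array([246., 167.]), 0.49)] [(array([322., 182.]), 0.69)]
   [ 0.5505 -0.3567  0.0995]
stop_lobe [(array([252., 170.]), 0.62)] [(array([326., 190.]), 0.74), (array([281., 166.]), 0.59)]
   [ 0.5344 -0.3678  0.0865]
reset_top [(array([256., 193.]), 0.42)] [(array([295., 194.]), 0.44)]
   [ 0.5229 -0.2919  0.0594]
start_top [(array([300., 211.]), 0.73), (array([260., 198.]), 0.42)] [(array([275., 198.]), 0.57)]
   [ 0.4466 -0.2283  0.0621]
screwdriver [(array([219., 220.]), 0.83), (array([276., 246.]), 0.24), (array([261., 200.]), 0.16)] [(array([282., 162.]), 0.79)]
   [ 0.6202 -0.2637 -0.0105]
relay [(array([320., 299.]), 0.94), (array([276., 245.]), 0.87), (array([189., 191.]), 0.87), (array([189., 234.]), 0.65), (array([312., 236.]), 0.63)] [(array([256., 254.]), 0.81), (array([259., 138.]), 0.76), (array([239., 221.]), 0.69), (array([328., 133.]), 0.57), (array([172., 256.]), 0.51)]
   [ 0.3468 -0.1904 -0.209 ]
tape [(array([301., 210.]), 0.7)] [(array([301., 241.]), 0.78)]
   [ 0.4005 -0.3132 -0.0015]
[0.50225425 0.78773435 0.7324782 ] 43.30037664624814
[ 0.38324418 -0.19165114  1.00517383] 54.74765065066298
```

Run:
```python
import cv2,numpy as np
s=cv2.imread("pics/s.png")[140:260,170:340];t=cv2.imread("pics/t.png")[120:270,220:380]
cv2.imwrite("pics/b.png",np.vstack([cv2.resize(s,(408,288),interpolation=3)if 0 else cv2.resize(s,(425,300),interpolation=2),cv2.resize(t[:,:],(425,300),interpolation=2)])) if 0 else None
a=cv2.resize(s,(390,275),interpolation=2);b=cv2.resize(t,(400,375),interpolation=2)
a=cv2.copyMakeBorder(a,0,100,0,0,0)
cv2.imwrite("pics/b.png",np.hstack([a,b]))
```

```text
(no output)
```

View pics/b.png

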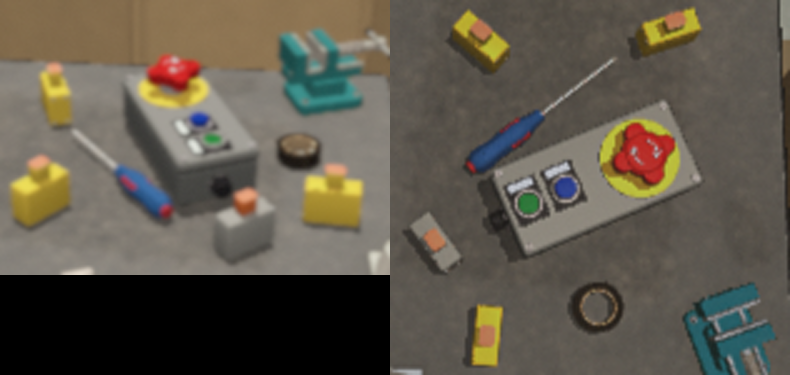

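View pics/t.png

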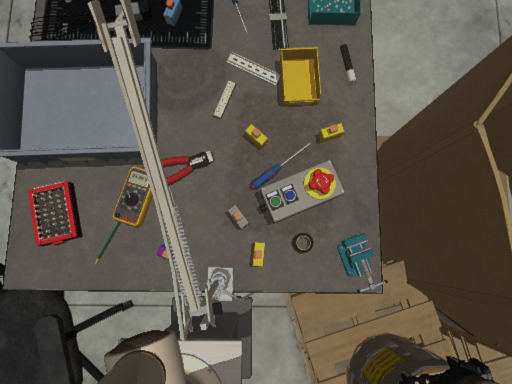

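The top view shows the station at about (300,193), with red stop (320,182), blue (290,195) and green (275,201). The grey relay is at (238,217), tape at (302,242), screwdriver at (280,165). Next I'll refine by colour and look at the side view.

```bash
cat >> h.py <<'E'
def cents(img,box):
    x0,y0,x1,y1=box;h=cv2.cvtColor(img[y0:y1,x0:x1],cv2.COLOR_RGB2HSV);H,S,V=h[...,0].astype(int),h[...,1],h[...,2]
    r={}
    for n,m in dict(red=((H<6)|(H>174))&(S>170)&(V>80),yel=(H>22)&(H<34)&(S>150)&(V>120),blue=(H>108)&(H<128)&(S>140)&(V>60),green=(H>50)&(H<80)&(S>130)&(V>50)).items():
        k,l,st,ce=cv2.connectedComponentsWithStats(m.astype(np.uint8))
        if k>1:
            i=1+np.argmax(st[1:,4]); r[n]=(ce[i]+[x0,y0],st[i].tolist())
    return r
E
python3 - <<'E'
from h import *
s=bot.camera("side");t=bot.camera("top")
a=cents(s["img"],(222,158,280,214));b=cents(t["img"],(262,160,345,220))
for n in ("red","yel","blue","green"): print(n,a.get(n),b.get(n))
for n in ("red","blue","green"):
    if n in a and n in b: print(n,tri(s,a[n][0],t,b[n][0]).round(4))
B=onz(t,b["blue"][0],.075);G=onz(t,b["green"][0],.071);R=onz(t,b["red"][0],.088)
print(B,G,R,np.linalg.norm((B-G)[:2]),np.linalg.norm((B-R)[:2]),np.degrees(np.arctan2(*(G-R)[[1,0]])))
E
```

```text
red (array([245.14545455, 171.64242424]), [13, 6, 22, 15, 165]) (array([320.74496644, 181.16778523]), [47, 10, 25, 23, 298])
yel (array([245.40441176, 180.91176471]), [10, 16, 27, 12, 136]) (array([322.26380368, 191.43558282]), [44, 18, 30, 21, 163])
blue (array([256.4 , 191.76]), [32, 32, 6, 5, 25]) (array([289.74468085, 194.70212766]), [24, 31, 8, 8, 47])
green (array([262.09090909, 200.18181818]), [38, 41, 5, 3, 11]) (array([274.95454545, 200.93181818]), [10, 38, 7, 7, 44])
red [ 0.5539 -0.3546  0.0874]
blue [ 0.5205 -0.2776  0.0725]
green [ 0.5046 -0.2401  0.0714]
[ 0.52043321 -0.27738334  0.075     ] [ 0.50459295 -0.24009801  0.071     ] [ 0.55388059 -0.35445376  0.088     ] 0.04051061040464998 0.08401533723925893 113.31617500977313
```

View pics/s.png

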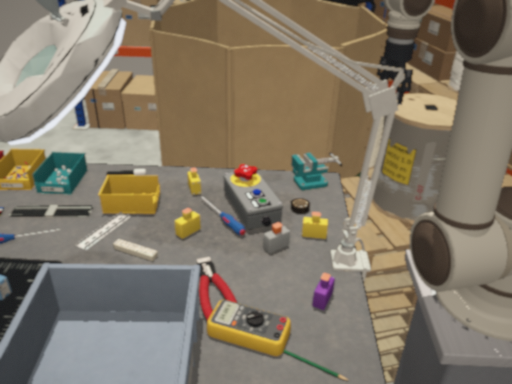

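The side view shows a lamp with its base at (350,260), elbow at (382,97) and boom going up left. I need its 3D position because it may lie in the arm's way.

Run:
```python
import cv2,numpy as np
s=cv2.imread("pics/s.png")[0:290,200:440];t=cv2.imread("pics/t.png")[230:384,90:440]
a=cv2.resize(s,None,fx=2,fy=2,interpolation=2)[:580];b=cv2.resize(t,None,fx=2.2*.0+ .9,fy=.9) if 0 else t
cv2.imwrite("pics/c.png",cv2.resize(t,None,fx=2.2,fy=2.2,interpolation=2))
```

```text
(no output)
```

View pics/c.png

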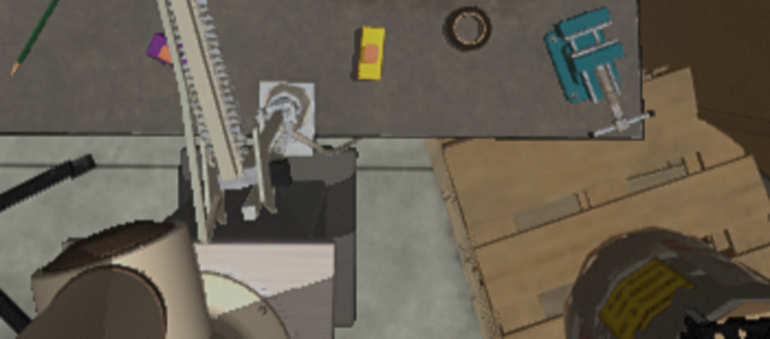

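Run:
```python
from h import *
s=bot.camera("side");t=bot.camera("top")
for n,p,q in [("base",(350,258),(221,282)),("elbow",(384,97),(196,314)),]: print(n,tri(s,p,t,q))
pr=lambda c,X:(lambda v:(v[:2]/v[2]).round())(P(c)@np.array([*X,1.]))
for X in [(0,0,0),(0,0,.3),(0.159,-.527,.239),(.554,-.354,.25),(.554,-.354,.45),(.3,-.19,.7),(0.14,-0.09,.4)]: print(X,pr(s,X),pr(t,X))
e=tri(s,(384,97),t,(196,314))
# boom: points of top line, intersect with side-view boom line (384,97)-(235,0)
for q in [(178,200),(160,130),(140,70),(122,10)]:
    o=onz(t,q,0);C=onz(t,q,1e9) if 0 else -np.array(t["R"]).T@np.array(t["t"]).ravel()
    best=min(np.linspace(0.1,.95,400),key=lambda z:abs(np.cross(np.array([-149,-97]),pr(s,onz(t,q,z))-np.array([384,97]))))
    print(q,onz(t,q,best).round(3),pr(s,onz(t,q,best)))
```

```text
base [ 0.29472494 -0.10258247  0.00918156]
elbow [ 0.28183433 -0.10060663  0.40532624]
(0, 0, 0) [492. 298.] [177. 403.]
(0, 0, 0.3) [540. 178.] [140. 475.]
(0.159, -0.527, 0.239) [389. 100.] [426. 367.]
(0.554, -0.354, 0.25) [246. 116.] [334. 167.]
(0.554, -0.354, 0.45) [248.  35.] [361. 139.]
(0.3, -0.19, 0.7) [392. -85.] [252. 358.]
(0.14, -0.09, 0.4) [460. 104.] [186. 412.]
(178, 200) [ 0.448 -0.086  0.505] [300.  43.]
(160, 130) [ 0.53  -0.07   0.556] [255.  13.]
(140, 70) [ 0.59  -0.053  0.594] [217. -11.]
(122, 10) [ 0.644 -0.04   0.628] [182. -34.]<stdin>:10: DeprecationWarning: Arrays of 2-dimensional vectors are deprecated. Use arrays of 3-dimensional vectors instead. (deprecated in NumPy 2.0)
```

The stop is at (0.554, -0.3545) and the station yaw is 23.3°. Spacings of 40.5 and 84 mm match the text. The lamp post at (0.29, -0.10) is clear of the arm's sweep, so I'm going above the stop with the fingers closed.

```bash
python3 -m inch '[[5,2.2,0,0],[10,4.4,0,1],[15,6.5,0,2],[20,8.7,0,3],[25,11,-1,4],[30,13.1,-2,5],[35,15.3,-4,6],[39.5,17.2,-6,6.5]]' 0 20; python3 -m inch '[[0,0,0,0],[0,0,0,0],[0,0,0,0],[0,0,-2,0],[0,0,-4,0],[0,0,-5,0],[0,0,-5,0],[0,0,-5,0]]'
python3 - <<'E'
from h import *
s=bot.camera("side");t=bot.camera("top")
b=t["img"][60:320,180:440];a=s["img"][20:280,130:390]
cv2.imwrite("pics/d.png",cv2.resize(np.hstack([a,b]),None,fx=1.5,fy=1.5,interpolation=2)[:,:,::-1])
o=bot.get_obs();print(o["time"],o["q"],o["wrist_force"])
E
```

```text
time: 2.1
ee_pos: [0.5555, -0.3535, 0.1787]
tcp_rot: [180.0, -0.0, 23.3]
wrist_force: [0.1, -0.9, -0.1]
opening: 0.0002
grasp_force: 0.0
time: 3.1
ee_pos: [0.5539, -0.355, 0.1305]
tcp_rot: [179.9, -0.0, 23.3]
wrist_force: [-0.4, 0.5, 0.5]
opening: -0.0
grasp_force: 0.0
3.2 [-3.26430025e+01  1.90765276e+01  1.44992457e+01  8.53437233e+01
  2.58661201e-04  1.24089627e+02] [0.25253543 0.50718516 0.20512213]
```

View pics/d.png

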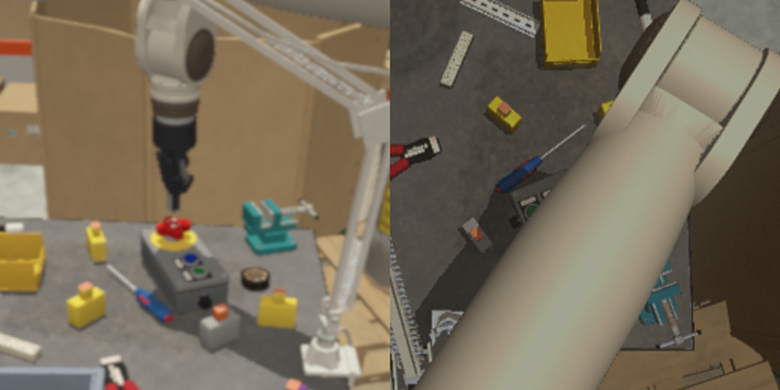

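The side view shows the closed fingertips directly over the red head, with the arm clear of the lamp. Now pressing.

```bash
python3 -m inch '[[0,0,-1,0],[0,0,-2,0],[0,0,-2.4,0],[0,0,-2.7,0],[0,0,-2.9,0],[0,0,-3.1,0],[0,0,-3.2,0],[0,0,-3.2,0]]'
```

```text
time: 4.2
ee_pos: [0.5538, -0.3546, 0.0974]
tcp_rot: [180.0, -0.0, 23.3]
wrist_force: [-1.3, 1.3, 2.8]
opening: -0.0
grasp_force: 1.9
```

```bash
python3 -m inch '[[0,0,-0.1,0],[0,0,-0.15,0],[0,0,-0.2,0],[0,0,-0.2,0],[0,0,-0.25,0],[0,0,-0.25,0],[0,0,-0.25,0],[0,0,-0.25,0]]'
```

```text
time: 5.2
ee_pos: [0.5538, -0.3547, 0.0958]
tcp_rot: [180.0, -0.0, 23.3]
wrist_force: [-3.6, 2.2, 9.1]
opening: -0.0002
grasp_force: 4.8
```

```bash
python3 -m inch '[[0,0,1,0],[0,0,3,0],[0,0,4,0],[0,0,4,0],[-1.1,-2.2,4,0],[-2.2,-4.4,4,0],[-2.2,-4.4,4,0],[-2.2,-4.4,4,0]]'
python3 - <<'E'
from h import *
s=bot.camera("side")
print(cents(s["img"],(222,158,280,214)))
cv2.imwrite("pics/e.png",cv2.resize(s["img"][80:230,180:340],None,fx=4,fy=4,interpolation=2)[:,:,::-1])
E
```

```text
time: 6.2
ee_pos: [0.5313, -0.3991, 0.1345]
tcp_rot: [-180.0, 0.0, 23.2]
wrist_force: [-0.3, -0.2, 0.4]
opening: 0.0
grasp_force: 0.0
{'red': (array([244.87755102, 174.49659864]), [13, 8, 21, 15, 147]), 'yel': (array([237.1875    , 181.64583333]), [10, 18, 14, 10, 48]), 'blue': (array([256.37931034, 191.65517241]), [31, 32, 8, 5, 29]), 'green': (array([262.   , 200.375]), [38, 42, 5, 2, 8])}
```

View pics/e.png

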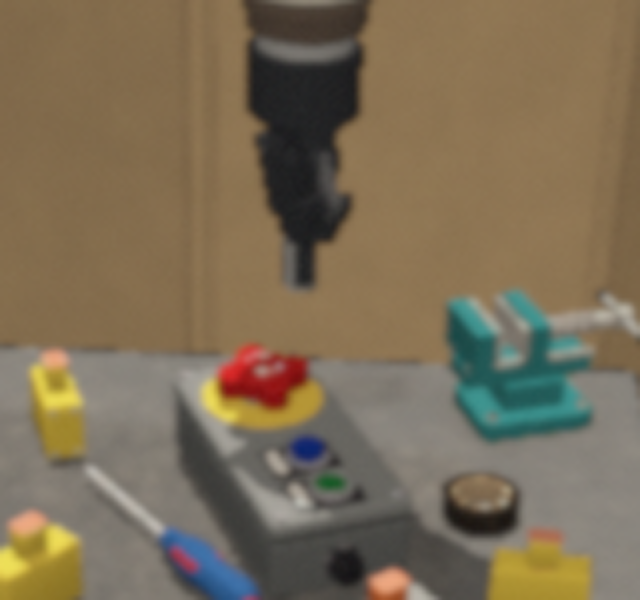

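The head sits about 3 px lower (8 mm), so it has latched; the station hasn't moved and the finger is clear. Next I lower beside the -x lobe and work out the arc.

```bash
python3 -m inch '[[0,0,-1.5,0],[0,0,-3,0],[0,0,-4.3,0],[0,0,-5,0],[0,0,-5,0],[-0.1,0.2,-5,0],[-0.2,0.5,-5,0],[-0.3,0.7,-5,0]]'
python3 - <<'E'
import numpy as np
R=lambda a:np.array([[np.cos(a),-np.sin(a)],[np.sin(a),np.cos(a)]])
Y=R(np.radians(23.3));p0=np.array([-37.5,-24.])
for d in range(0,49,6): print(d,(Y@(R(-np.radians(d))@p0-p0)/10).round(2))
E
```

```text
time: 7.25
ee_pos: [0.5288, -0.3914, 0.0852]
tcp_rot: [180.0, -0.0, 23.3]
wrist_force: [-0.4, 0.3, -0.1]
opening: 0.0
grasp_force: 0.0
0 [0. 0.]
6 [-0.37  0.28]
12 [-0.71  0.6 ]
18 [-1.02  0.95]
24 [-1.28  1.33]
30 [-1.51  1.74]
36 [-1.69  2.17]
42 [-1.83  2.62]
48 [-1.91  3.07]
```

```bash
python3 -m inch '[[-0.37,0.28,0,-6],[-0.71,0.6,0,-12],[-1.02,0.95,0,-18],[-1.28,1.33,0,-24],[-1.51,1.74,0,-30],[-1.69,2.17,0,-36],[-1.69,2.17,0,-36],[-1.69,2.17,0,-36]]'
python3 - <<'E'
from h import *
s=bot.camera("side")
print(cents(s["img"],(222,158,280,214)))
cv2.imwrite("pics/f.png",cv2.resize(s["img"][130:230,180:310],None,fx=6,fy=6,interpolation=2)[:,:,::-1])
E
```

```text
time: 8.25
ee_pos: [0.5118, -0.3701, 0.085]
tcp_rot: [180.0, -0.0, -12.6]
wrist_force: [-1.1, -1.5, 0.4]
opening: 0.0001
grasp_force: 0.9
{'red': (array([245.26845638, 174.59731544]), [13, 11, 22, 12, 149]), 'yel': (array([237.44444444, 181.5       ]), [10, 18, 15, 10, 54]), 'blue': (array([256.5       , 191.64285714]), [31, 32, 8, 5, 28]), 'green': (array([262.   , 200.375]), [38, 42, 5, 2, 8])}
```

View pics/f.png

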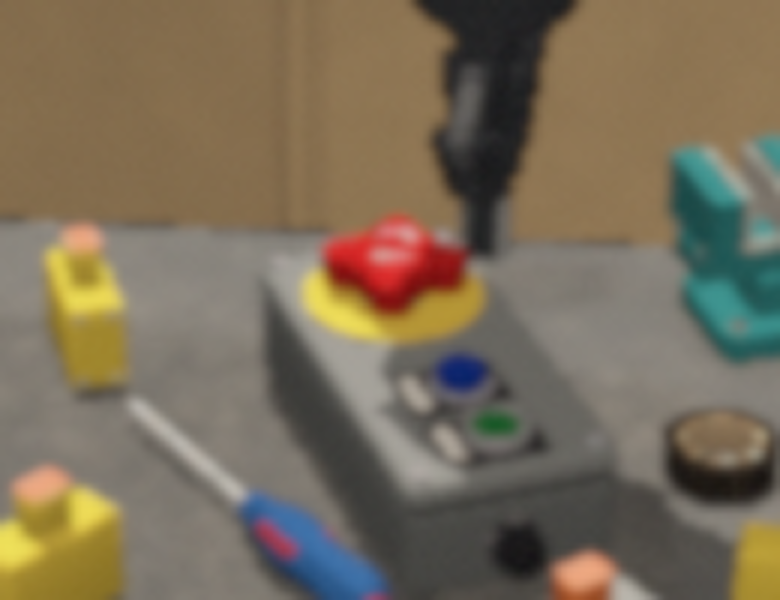

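The head has turned part-way with about 2 N on the lobe, but it's still down. Continuing the arc.

```bash
python3 -m inch '[[-0.07,0.22,0,-3],[-0.14,0.45,0,-6],[-0.18,0.67,0,-9],[-0.22,0.9,0,-12],[-0.22,0.9,0,-12],[-0.22,0.9,0,-12],[-0.22,0.9,0,-12],[-0.22,0.9,0,-12]]'
python3 - <<'E'
from h import *
s=bot.camera("side")
print(cents(s["img"],(222,158,280,214)))
E
```

```text
time: 9.3
ee_pos: [0.5097, -0.361, 0.0848]
tcp_rot: [180.0, -0.0, -24.7]
wrist_force: [-2.2, -0.9, 2.8]
opening: -0.0
grasp_force: 1.7
{'red': (array([244.82638889, 174.47222222]), [13, 11, 22, 12, 144]), 'yel': (array([243.23469388, 181.73469388]), [10, 18, 27, 10, 98]), 'blue': (array([256.5       , 191.64285714]), [31, 32, 8, 5, 28]), 'green': (array([262.   , 200.375]), [38, 42, 5, 2, 8])}
```

Upward force on the finger suggests the pawl is free and friction is holding the head. I'll push slightly further, then back off along the arc and away.

```bash
python3 -m inch '[[-0.02,0.25,0,-3],[-0.02,0.25,0,-3],[0.08,-0.45,0,6],[0.4,-1.3,0,18],[0.9,-2.12,0,28],[1.4,-2.9,0,38],[1.9,-3.4,0,48],[1.9,-4.2,0,48]]'
python3 - <<'E'
from h import *
s=bot.camera("side")
print(cents(s["img"],(222,158,280,214)))
cv2.imwrite("pics/g.png",cv2.resize(s["img"][130:230,180:310],None,fx=6,fy=6,interpolation=2)[:,:,::-1])
E
```

```text
time: 10.35
ee_pos: [0.529, -0.4028, 0.0842]
tcp_rot: [-180.0, -0.0, 23.3]
wrist_force: [-0.5, 0.9, -0.5]
opening: 0.0002
grasp_force: 0.0
{'red': (array([244.65789474, 174.38157895]), [13, 8, 21, 15, 152]), 'yel': (array([236.95238095, 181.45238095]), [10, 18, 14, 10, 42]), 'blue': (array([256.37931034, 191.65517241]), [31, 32, 8, 5, 29]), 'green': (array([262.4, 200.2]), [39, 42, 4, 2, 5])}
```

View pics/g.png

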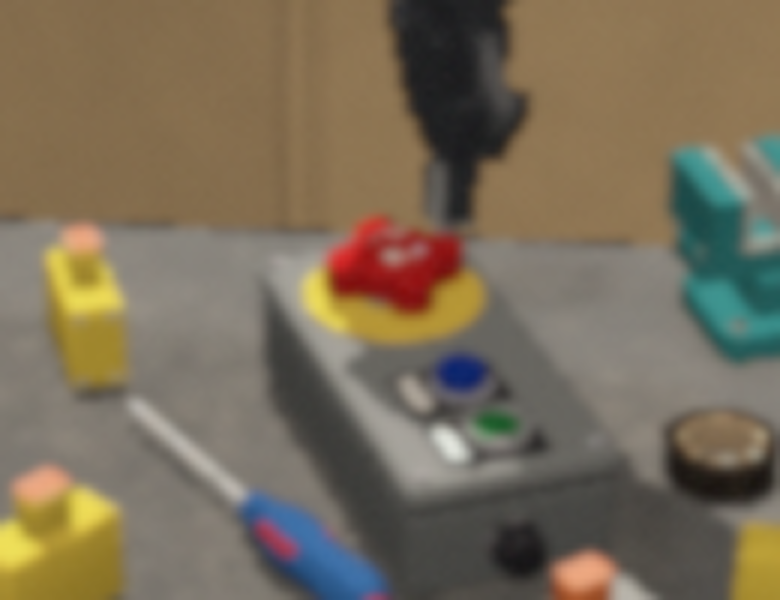

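The head turned back while still latched (row 174.4, against 171.6 when out), so the twist was too short. I'll repeat with a bigger turn and check the force.

```bash
python3 -m inch '[[-0.6,1.62,0,-10],[-1.11,2.21,0,-20],[-1.5,2.87,0,-30],[-1.78,3.6,0,-40],[-1.91,4.2,0,-48],[-1.95,4.67,0,-54],[-1.95,4.9,0,-57],[-1.95,4.9,0,-57]]'
python3 - <<'E'
from h import *
s=bot.camera("side")
print(cents(s["img"],(222,158,280,214)))
cv2.imwrite("pics/i.png",cv2.resize(s["img"][130:230,180:310],None,fx=6,fy=6,interpolation=2)[:,:,::-1])
E
```

```text
time: 11.4
ee_pos: [0.5085, -0.3539, 0.0849]
tcp_rot: [180.0, 0.0, -33.9]
wrist_force: [-4.4, -0.3, 2.2]
opening: 0.0
grasp_force: 2.2
{'red': (array([245.34868421, 173.32236842]), [13, 8, 23, 14, 152]), 'yel': (array([244.63414634, 181.21138211]), [10, 17, 28, 11, 123]), 'blue': (array([256.37931034, 191.65517241]), [31, 32, 8, 5, 29]), 'green': (array([262.   , 200.375]), [38, 42, 5, 2, 8])}
```

View pics/i.png

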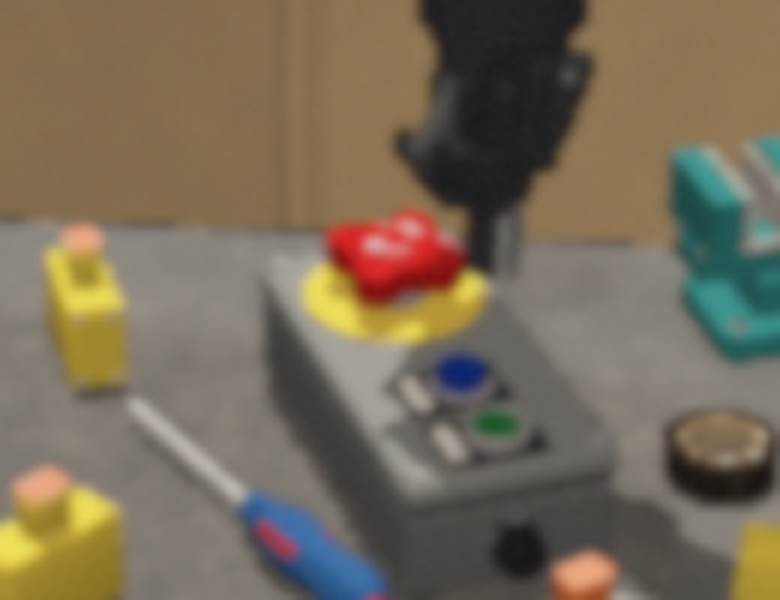

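The head has risen part-way (row 173.3), held by friction. Backing off quickly outward.

```bash
python3 -m inch '[[-2.5,-2.5,0,0],[-4,-4,0,0],[-4,-4,0,10],[-4,-4,0,20],[-4,-4,2,30],[-4,-4,4,40],[-4,-4,6,50],[-4,-4,6,57]]'
python3 - <<'E'
from h import *
s=bot.camera("side")
print(cents(s["img"],(222,158,280,214)))
E
```

```text
time: 12.45
ee_pos: [0.4698, -0.3947, 0.1467]
tcp_rot: [179.9, -0.1, 23.5]
wrist_force: [0.2, 0.1, 0.1]
opening: -0.0003
grasp_force: 0.0
{'red': (array([245.23030303, 171.58181818]), [13, 6, 22, 15, 165]), 'yel': (array([245.45714286, 180.85714286]), [10, 16, 27, 12, 140]), 'blue': (array([256.62962963, 191.66666667]), [32, 32, 7, 5, 27]), 'green': (array([261.9, 200.1]), [38, 41, 5, 3, 10])}
```

The red blob matches the initial view exactly, so the stop is out and turned back. Now the reset button.

```bash
python3 -m inch '[[1.5,4,0,0],[3.3,8,0,0],[5.1,11.7,0,0],[5.1,11.7,0,0],[5.1,11.7,-2,0],[5.1,11.7,-4,0],[5.1,11.7,-5,0],[5.1,11.7,-5,0]]'
```

```text
time: 13.5
ee_pos: [0.5196, -0.2772, 0.0941]
tcp_rot: [-179.9, 0.0, 23.2]
wrist_force: [0.5, 0.2, -0.1]
opening: 0.0001
grasp_force: 0.0
```

```bash
python3 -m inch '[[0,0,-0.6,0],[0,0,-1.1,0],[0,0,-1.4,0],[0,0,-1.6,0],[0,0,-1.75,0],[0,0,-1.8,0],[0,0,-1.8,0],[0,0,-1.8,0]]'
```

```text
time: 14.5
ee_pos: [0.5204, -0.2771, 0.0789]
tcp_rot: [179.9, -0.1, 23.3]
wrist_force: [-4.9, 1.2, 14.2]
opening: -0.0002
grasp_force: 7.4
```

The reset bottomed out at 14 N, with the tip at 0.071 as expected. Retracting.

```bash
python3 -m inch '[[0,0,1,0],[0,0,3,0],[0,0,6,0],[0,0,9,0],[0,0,12,0],[0,-1,14,0],[0,-1,14,0],[0,-1,14,0]]'; python3 -m inch '[[0,0,0,0],[0,0,0,0],[0,0,0,0],[0,0,0,0],[0,0,0,0],[0,0,0,0],[0,0,0,0],[0,0,0,0]]'
python3 - <<'E'
from h import *
s=bot.camera("side")
print(cents(s["img"],(222,158,280,214)))
print([(n,bot.landmark_of(n,s)[:1]) for n in("screwdriver","tape")],bot.landmark_of("relay",s))
E
```

```text
time: 15.5
ee_pos: [0.5199, -0.2866, 0.2155]
tcp_rot: [-179.9, 0.0, 23.3]
wrist_force: [-0.0, 0.7, 0.9]
opening: -0.0001
grasp_force: 0.0
time: 16.5
ee_pos: [0.5202, -0.2869, 0.2168]
tcp_rot: [180.0, -0.0, 23.3]
wrist_force: [-0.7, -1.4, -0.1]
opening: -0.0003
grasp_force: 0.0
{'red': (array([245.15151515, 171.64242424]), [13, 6, 22, 15, 165]), 'yel': (array([245.45714286, 180.77857143]), [10, 16, 27, 12, 140]), 'blue': (array([256.38095238, 191.95238095]), [32, 32, 6, 5, 21]), 'green': (array([262.   , 200.375]), [38, 42, 5, 2, 8])}
[('screwdriver', [{'point': [222.4, 218.5], 'score': 0.59}]), ('tape', [{'point': [299.7, 208.0], 'score': 0.78}])] [{'point': [309.9, 237.8], 'score': 0.9}, {'point': [277.5, 248.5], 'score': 0.73}, {'point': [320.3, 297.8], 'score': 0.71}, {'point': [188.8, 233.2], 'score': 0.63}, {'point': [191.0, 189.9], 'score': 0.52}]
```

Everything is in place and the robot is clear, so I'm handing in.

```bash
python3 -c "
from workcell import bot
print(bot.job_done())"
```

```text
the job is handed in; nothing more can be done
None
```

I pressed the stop until it latched, twisted it free on the second try (the first turn was too short), then pressed the reset fully and let it come back; the job is handed in at about 16.6 s, but no verdict was returned.

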